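# Stow two coin rolls under the cash box's cantilever tray

## Robot

A 6-joint arm with a two-finger parallel gripper is mounted at the origin on the work surface. World frame = base frame: x ahead of the robot, y to its left, z up, the work surface at z = 0. Lengths are in m, angles in rad, forces in N, time in s.
With the tool pointing down it reaches from about 0.35 to 0.975 m from the base axis. Payload 4.9 kg.
Tool frame: the origin (TCP) lies between the finger pads; the fingertips stand 19 mm ahead of it and the grasp point (between the pads) is the TCP; z points along the fingers, y is the direction in which the jaws open and shut (so a half turn about z gives the same grasp; the last joint's range is limited). The gripper opens to 85 mm and grips with 20 to 120 N. Pads are 22 mm wide; open, the fingers measure 114 mm over their backs; the gripper's body (76 mm by 85 mm) begins 54 mm behind the grasp point. The pads swing forward as they close: fully open they stand 13 mm farther back than shut.
Start: joints at [-1.302, 0.053, 1.613, -0, 1.476, -0.119], TCP at [0.236, -0.579, 0.25] pointing down, gripper open.
Joint ranges: [-3.01, 3.01], [-1.01, 2.22], [0.06, 2.58], [-1.02, 4.17], [0.09, 2.62], [-3.14, 3.14]. Speed limits (rad/s): [2.57, 2.57, 3.14, 3.14, 3.14, 3.14].

## Interface

Orientations are given as a unit quaternion [w, x, y, z].
In Python, from plant import state, grab_frame, calibration, job_done gives the robot as it stands. The module is installed in compiled form; this text tells all that it offers.
- The arm moves only by the tool servo_tool, never from a script. Its argument "deltas" is a list that holds one entry, the list of rows, each a list of 5 numbers: the finger opening in mm, from 0 to 85.4, then the shift along the world's x, y, z in mm, then the turn about the world's z in units of 6 degrees (1.0 is 6 degrees). A call has 1 to 5 rows; each row is the pose to reach, as a shift and turn from the pose commanded when the call began; what a row does not reach only later rows make up. A row lasts 1/8 s, in which the tool goes at most 62.5 mm and 10.7 degrees, less where a joint would pass 70% of its speed; a pose out of reach is approached as far as the arm can. A call with a gripper value outside its range is refused whole. The fingers move at their own pace and stop on an object; the grip force is fixed at half the most. Time passes only in rows, so rows that repeat a pose let the fingers close. It gives the time, the measured TCP pose, the force and the opening at its end, in the units of the state.
- state(): the state, without advancing time (a new reading comes with each control period).
- grab_frame(name): name is "scene" or "top" or "wrist"; returns the picture (480x640x3 uint8, red, green, blue); there is no depth.
- calibration(name): a dict with "intrinsics" (3x3 intrinsics, pixels), "world_from_camera" (4x4, takes a point from camera to world coordinates). Camera axes: x right, y down, z forward; pixel columns grow to the right and rows downward; lengths in m; the calibration is good to about 2 mm. A picture is of the moment at which its call begins: read the wrist's pose just before it. calibration takes no time and is no camera call; for the wrist camera it gives the pose at the moment of the call.
- job_done(): hands the job in, once; it reports no verdict.
The state is a dict: "time": time; "joint_pos": joint angles; "joint_vel": joint speeds; "joint_efforts": joint torques, N m; "tool_pos": TCP position; "tool_rot": TCP orientation; "contact_force": force on the tool from outside, world axes, zero at the start; "ft_torque": the same for the moment, N m; "gripper_width": opening from 0.0 (shut) to 1.0 (fully open).
Only numpy, scipy, OpenCV 4.12 (cv2) and the standard library are available. Lean on these libraries where they do the work, as an engineer would, in place of code of your own. Each camera call takes 0.05 s, during which the arm holds its last target.

## Task

Put the two thick coin rolls away in the bottom of the cash box: lift the coin tray by its bar and swing it right back on its arms until it rests there by itself, lay both rolls flat on the floor of the compartment underneath, then lower the tray gently until it is fully home again. Set the rolls down rather than dropping them, do not let the tray fall shut, and leave the slim coin roll, the card terminal and the bell where they are.

Things in the scene. Friction and masses are not known exactly. Their poses are not given: they have to be found in the camera images.
- cash_box: Dark steel cash box (mm), fixed, lid open. Origin: centre of underside. -x is its front, +x the lid side, y its width, z up. Outside 270 (x) by 320 (y); walls 3 thick, 70 high; floor 3. The shallow lid stands on the rear rim (x = 135), 270 long, leaning 20 degrees back, away from the box. A wall at x = 0, 37 high, parts the front compartment, under the coin tray, from the rear one (not used).
- compartment (a point): Centre of the floor of the front compartment, where the rolls go: at box x = -67, 3 above the counter; axes as the box. Inside 130 (x) by 314 (y) mm; 37 high below the lowered tray, so a thick roll lying flat fits and a standing or stacked one does not. The lowered tray covers it all; swung back it leaves it all clear.
- tray_swing (a joint): Turn (rad) of the tray's four parallel arms, 103 mm long: 0 tray down, home; 1.4835 fully back at its stop. The tray stays level. At q the handle is 103*(sin(q-0.960)+0.819) mm towards the lid (box +x) and 103*(cos(q-0.960)-0.574) mm above its home: at the stop 136 back, 30 up; 44 up at the top (q = 0.960). Past the top its weight holds it at the stop; before it, it falls shut if let go.
- tray_handle (a point): Middle of the steel bar across the coin tray, by which the tray is lifted; axes as the box. The bar runs along box y: 10 thick (x), 14 high (z), 108 mm free between its two lugs. With the tray down it is 84 above the counter, at box x = -68, y = 0. Below it the bay is empty for the fingers: 120 (x) by 109 (y), its floor 41 below the bar's middle.
- tray: Grey coin tray, 125 (x) by 300 (y) by 30 high mm, axes as the box, origin at the centre of its underside, 44 below the bar's middle (40 above the counter when down; 70 when swung back, front edge then at box x = +5). Its end bays hold coins that stay in place. About 0.4 kg: 4 to 6 N to lift, little friction.
- thick_roll_a_mid (a point): Centre of one of the two thick coin rolls: kraft paper cylinder, 26 diameter, 72 long, about 0.23 kg, lying on its side on the counter; its own x axis is the roll's axis (it may turn about that axis).
- thick_roll_b_mid (a point): Centre of the other thick coin roll, identical.
- slim_roll_mid (a point): Centre of the slim coin roll: same paper, 18 diameter, 68 long, lying on the counter among the others; x axis along it. It stays out.
- card_terminal: Black card terminal with keypad, 165 (its x) by 78 (its y) by 38 high, on the counter; origin centre of underside. Leave alone.
- bell: Steel service bell, 80 diameter, 57 high, on the counter; origin centre of underside. Leave alone.
Mind the look-alikes: they are no part of the job. What is shaped like the part that bears thick_roll_a_mid but purple is not meant.

How it is judged:
By the outcome, as a careful person would: the job done as asked, in the order asked, and still so for the second after the job is handed in, with the robot touching nothing.
It also fails if it takes over 72 s, if anything falls off the work surface, if the arm or the gripper's body presses on something with over 40 N, if the wrist force passes 120 N, or if a joint passes its speed limit or range.

## Working session

There is one attempt and no reset: what is moved stays moved. The work goes in short steps, Python scripts to look and compute and a tool call to move; the robot and the scene stay as the last step left them, time stands still between calls to the robot, and variables do not carry over. Pictures are saved under pics/ and viewed, and the job is handed in when it is done.

Besides the shell and the picture viewer there is one more tool, called after "Request:" as name([rows], argument=value, ...), one row to a line, values as JSON. servo_tool: Moves the arm, as the interface text tells. Its arguments: {"type":"object","properties":{"deltas":{"type":"array","items":{"type":"array","items":{"type":"array","items":{"type":"number"}}}}},"required":["deltas"]}

```bash
mkdir -p pics; ls
python3 - <<'E'
from plant import *
import cv2
s=state();print(s)
for n in("scene","top","wrist"):
    c=calibration(n);print(n,c["intrinsics"],c["world_from_camera"])
    cv2.imwrite(f"pics/{n}0.png",grab_frame(n)[:,:,::-1])
E
```

```text
pics
{'time': 0.0, 'joint_pos': array([-1.30203468e+00,  5.33374767e-02,  1.61433574e+00,  1.12046936e-05,
        1.47598757e+00, -1.19008386e-01]), 'joint_vel': array([-0.00107395,  0.00129289, -0.00080005,  0.00020588,  0.00048287,
        0.0002145 ]), 'joint_efforts': array([ 2.76970604e-04, -3.93687952e+01, -3.70174778e+01, -2.23012546e-05,
        7.21916513e-03, -1.78955304e-06]), 'tool_pos': array([ 0.2361664 , -0.57801662,  0.24905006]), 'tool_rot': array([-1.03158878e-03,  9.81262684e-01,  1.92671936e-01, -7.17942657e-05]), 'contact_force': array([-0.48113325,  0.07268091, -0.25150412]), 'ft_torque': array([-0.05363642, -0.00765898, -0.02305675]), 'gripper_width': 0.9958112342037518}
scene [[570.03181142   0.         321.15686474]
 [  0.         570.03181142 230.96992771]
 [  0.           0.           1.        ]] [[ 0.14714495  0.82091434 -0.55176807  1.02434489]
 [ 0.98902249 -0.12973832  0.07072829  0.10891488]
 [-0.0135236  -0.55611834 -0.83099308  0.8290113 ]
 [ 0.          0.          0.          1.        ]]
top [[593.55071904   0.         321.83307467]
 [  0.         593.55071904 252.23009512]
 [  0.           0.           1.        ]] [[ 0.01874523 -0.9947627   0.10047775  0.4498965 ]
 [-0.9998194  -0.01833594  0.00499551  0.16812648]
 [-0.00312699 -0.10055324 -0.99492676  1.22866022]
 [ 0.          0.          0.          1.        ]]
wrist [[396.74689112   0.         322.53843004]
 [  0.         396.74689112 242.79571869]
 [  0.           0.           1.        ]] [[ 0.37803288 -0.87832413 -0.29263947  0.31149725]
 [-0.92578821 -0.3595728  -0.11672011 -0.54929427]
 [-0.00270711  0.31504621 -0.94907247  0.37417798]
 [ 0.          0.          0.          1.        ]]
```

View pics/top0.png

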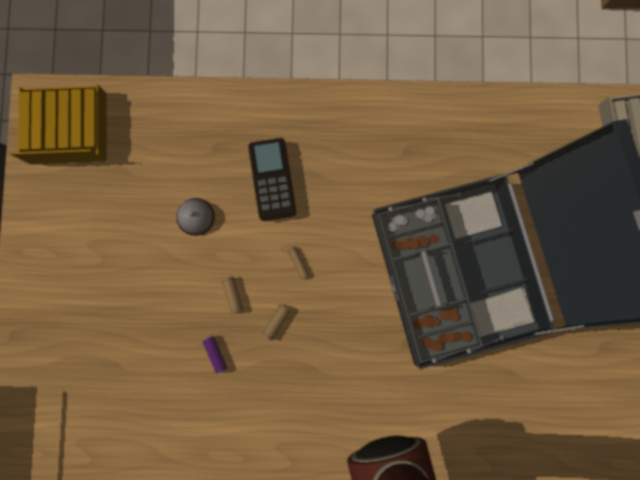

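View pics/scene0.png

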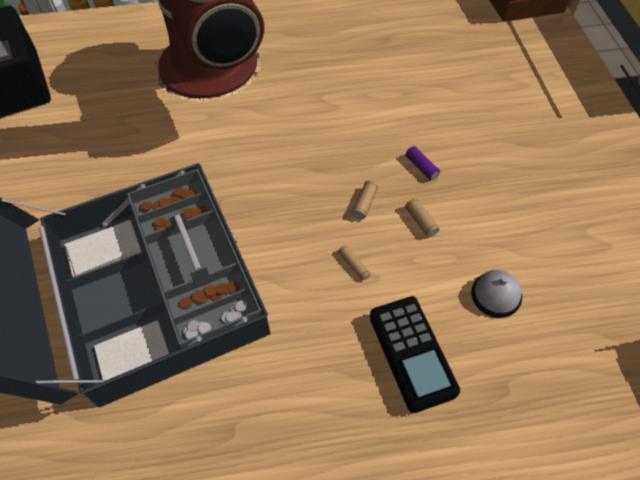

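View pics/wrist0.png

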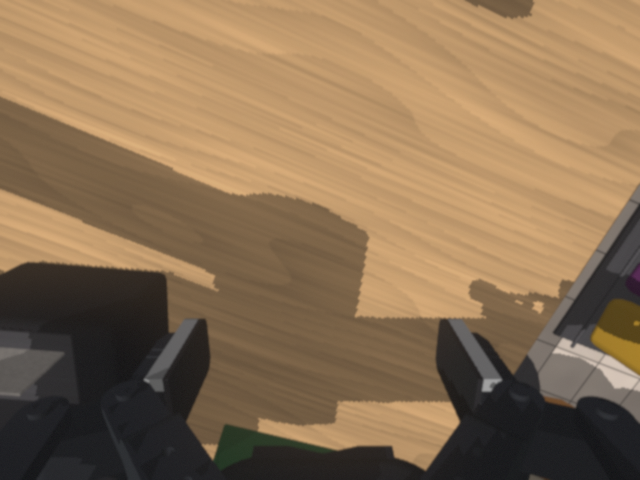

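The top view shows the kraft rolls near (233,295), (278,322) and (300,262), the last looking slimmer. Purple is at (215,355), the bell at (195,216) and the terminal at (272,178). The tray bar is near (432,278), and the lid points to the right. Next I'll measure these.

```bash
cat > h.py <<'E'
import numpy as np, cv2
from plant import *
def ray(cal,px,z):
    K=cal["intrinsics"];T=cal["world_from_camera"]
    d=T[:3,:3]@np.linalg.solve(K,[px[0],px[1],1.0]);o=T[:3,3]
    return o+d*((z-o[2])/d[2])
def proj(cal,p):
    K=cal["intrinsics"];T=np.linalg.inv(cal["world_from_camera"])
    q=K@(T[:3,:3]@np.asarray(p)+T[:3,3]);return q[:2]/q[2]
E
python3 - <<'E'
from h import *
for n,roi in(("top",(210,235,325,350)),("scene",(325,170,450,290))):
    im=cv2.imread(f"pics/{n}0.png");cal=calibration(n)
    x0,y0,x1,y1=roi
    c=im[y0:y1,x0:x1]
    hsv=cv2.cvtColor(c,cv2.COLOR_BGR2HSV)
    cv2.imwrite(f"pics/{n}_crop.png",cv2.resize(c,None,fx=5,fy=5,interpolation=cv2.INTER_CUBIC))
    lab=cv2.cvtColor(im,cv2.COLOR_BGR2LAB)
    for p in ((233,295),(278,322),(300,262),(265,270)) if n=="top" else ((365,198),(422,217),(354,263),(390,240)): print(n,p,hsv[p[1]-y0,p[0]-x0])
im=cv2.imread("pics/top0.png")[190:375,365:560];cv2.imwrite("pics/box_crop.png",cv2.resize(im,None,fx=4,fy=3.2,interpolation=cv2.INTER_CUBIC)[:592])
E
```

```text
top (233, 295) [ 17 119 109]
top (278, 322) [ 17 121 103]
top (300, 262) [ 17 121  97]
top (265, 270) [ 17 132 133]
scene (365, 198) [ 16 106 180]
scene (422, 217) [ 16 111 133]
scene (354, 263) [ 16 112 137]
scene (390, 240) [ 16 117 187]
```

View pics/top_crop.png

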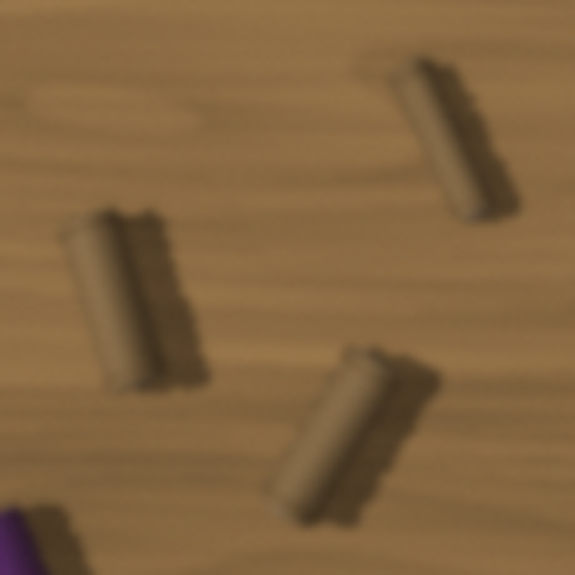

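View pics/scene_crop.png

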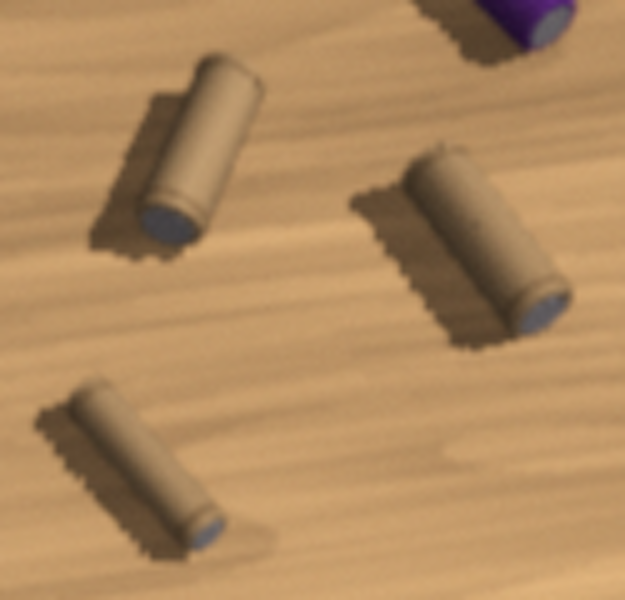

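View pics/box_crop.png

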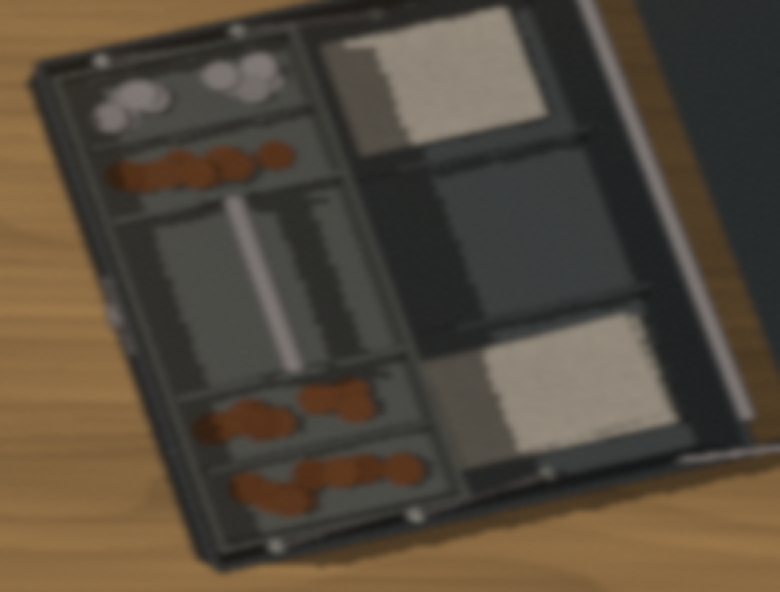

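Run:
```python
from h import *
ct=calibration("top");cs=calibration("scene")
T=lambda x,y:(x/5+210-.4,y/5+235-.4)
S=lambda x,y:(x/5+325-.4,y/5+170-.4)
def tri(a,b):
    A=[];B=[]
    M=np.zeros((3,3));v=np.zeros(3)
    for c,p in((ct,a),(cs,b)):
        o=c["world_from_camera"][:3,3];d=ray(c,p,0)-o;d/=np.linalg.norm(d)
        P=np.eye(3)-np.outer(d,d);M+=P;v+=P@o
    return np.linalg.solve(M,v)
R={"A":((93,222),(135,386),(432,165),(540,312)),"B":((367,362),(292,510),(172,222),(228,72)),"slim":((415,68),(478,215),(95,390),(207,530))}
R["A"]=((93,222),(135,386),(432,165),(540,312))
for k,(t1,t2,s1,s2) in R.items():
    z=.013 if k!="slim" else .009
    a,b=ray(ct,T(*t1),z),ray(ct,T(*t2),z);c,d=ray(cs,S(*s1),z),ray(cs,S(*s2),z)
    print(k,"top",a.round(4),b.round(4),"mid",((a+b)/2).round(4),np.degrees(np.arctan2(*(b-a)[1::-1])).round(1),np.linalg.norm(b-a).round(4))
    print("  scene",c.round(4),d.round(4),"mid",((c+d)/2).round(4),np.degrees(np.arctan2(*(d-c)[1::-1])).round(1),np.linalg.norm(c-d).round(4))
B=lambda x,y:(x/4+365-.4,y/3.2+190-.4)
fl,fr=ray(ct,B(40,72),.07),ray(ct,B(213,565),.07)
print("front",fl,fr,np.linalg.norm(fl-fr))
e=(fr-fl)/np.linalg.norm(fr-fl)   # which direction? lid to -y
print("bar",[ray(ct,B(*p),.091).round(4) for p in((234,198),(292,371))])
import math
p,q=[ray(ct,B(*p),.091) for p in((234,198),(292,371))]
m=(p+q)/2;print("bar mid",m,"len",np.linalg.norm(p-q),np.degrees(np.arctan2(*(p-q)[1::-1])),"front edge ang",np.degrees(np.arctan2(*(fl-fr)[1::-1])))
# scene view bar
im=cv2.imread("pics/scene0.png")[155:410,30:280];cv2.imwrite("pics/box_s.png",cv2.resize(im,None,fx=3,fy=2.3,interpolation=cv2.INTER_CUBIC))
```

```text
A top [0.514  0.3651 0.013 ] [0.4474 0.3457 0.013 ] mid [0.4807 0.3554 0.013 ] -163.7 0.0693
  scene [0.4474 0.345  0.013 ] [0.5145 0.3669 0.013 ] mid [0.481 0.356 0.013] 18.0 0.0705
B top [0.4589 0.2513 0.013 ] [0.3985 0.2803 0.013 ] mid [0.4287 0.2658 0.013 ] 154.4 0.067
  scene [0.4574 0.2493 0.013 ] [0.3947 0.2817 0.013 ] mid [0.4261 0.2655 0.013 ] 152.7 0.0706
slim top [0.5803 0.2348 0.009 ] [0.52   0.2075 0.009 ] mid [0.5502 0.2211 0.009 ] -155.6 0.0662
  scene [0.5194 0.2113 0.009 ] [0.5786 0.2385 0.009 ] mid [0.549  0.2249 0.009 ] 24.6 0.0652
front [0.6484762 0.0712409 0.07     ] [ 0.35005983 -0.01486639  0.07      ] 0.3105910397931714
bar [array([ 0.5698, -0.0211,  0.091 ]), array([ 0.4666, -0.0489,  0.091 ])]
bar mid [ 0.51824682 -0.03501687  0.091     ] len 0.10687671561252235 15.083702901035558 front edge ang 16.095361795378103
```

View pics/box_s.png

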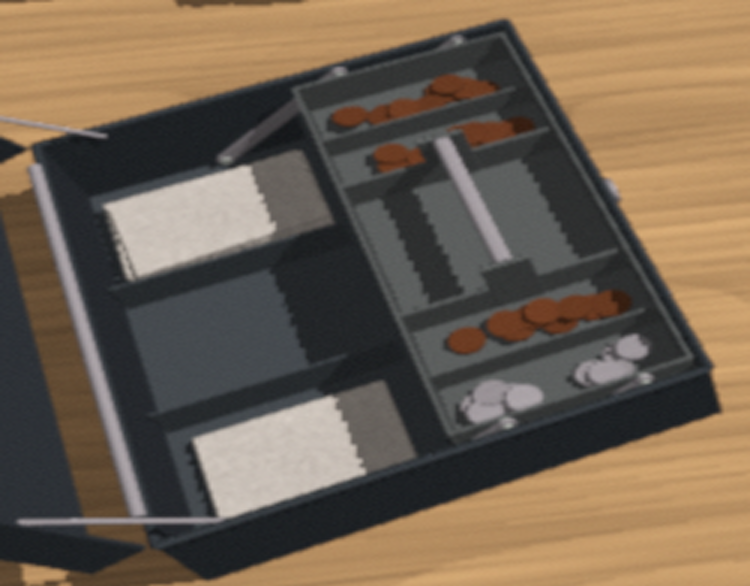

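Run:
```python
from h import *
cs=calibration("scene");ct=calibration("top")
S=lambda x,y:(x/3+30-.4,y/2.3+155-.4)
p,q=ray(cs,S(442,138),.091),ray(cs,S(500,265),.091)
print("bar",p,q,(p+q)/2,np.linalg.norm(p-q),np.degrees(np.arctan2(*(q-p)[1::-1])))
P=[ray(cs,S(*c),.07) for c in((511,20),(712,365),(150,545),(36,148))]
print(np.array(P).round(4))
print("front",np.linalg.norm(P[0]-P[1]),np.degrees(np.arctan2(*(P[1]-P[0])[1::-1])),"side",np.degrees(np.arctan2(*(P[1]-P[2])[1::-1])),np.degrees(np.arctan2(*(P[0]-P[3])[1::-1])))
th=np.radians(15.7);x=np.array([np.sin(th),-np.cos(th)]);
m=(P[0]+P[1])[:2]/2
print("handle from front mid",m+x*.067)
s=state();w,a,b,c=s["tool_rot"]
from scipy.spatial.transform import Rotation as Ro
print(Ro.from_quat([a,b,c,w]).as_matrix().round(3))
```

```text
bar [ 0.46731642 -0.05092504  0.091     ] [ 0.57429044 -0.0230189   0.091     ] [ 0.52080343 -0.03697197  0.091     ] 0.11055403703127359 14.620810177807355
[[ 0.3466 -0.0148  0.07  ]
 [ 0.6513  0.0738  0.07  ]
 [ 0.7284 -0.1886  0.07  ]
 [ 0.4254 -0.2755  0.07  ]]
front 0.31738457068083475 16.207816125775466 side 106.36263095008404 106.8233146015464
handle from front mid [ 0.51709444 -0.03498411]
[[ 0.926  0.378 -0.   ]
 [ 0.378 -0.926  0.002]
 [ 0.    -0.002 -1.   ]]
```

Handle at about (0.519, -0.036), with the box's y axis 16° from world x. Roll A is at (0.481, 0.356) with its axis at 17.5°, and roll B at (0.427, 0.266) with its axis at -26.5°. The lid stands between the start pose and the handle, so I'll go up and over it.

Request:
servo_tool([
  [[50,0,0,60,0],[50,0,0,120,0],[50,20,40,155,-0.3],[50,45,85,155,-0.6],[50,70,135,155,-1.0]],
])

```text
time: 0.78
tool_pos: [0.3068, -0.4425, 0.4057]
tool_rot: [0.0, 0.99, 0.14, 0.0]
contact_force: [0.5, 0.2, -0.1]
gripper_width: 0.588
```

Request:
servo_tool([
  [[50,28,54,0,0],[50,56,108,0,0],[50,84,162,0,0],[50,112,216,0,0],[50,140,270,0,0]],
])

```text
time: 1.4
tool_pos: [0.4468, -0.1717, 0.4051]
tool_rot: [0.0, 0.99, 0.141, 0.0]
contact_force: [0.9, -0.3, -0.5]
gripper_width: 0.589
```

Request:
servo_tool([
  [[50,28,54,0,0],[50,56,108,0,0],[50,73,137,-40,0],[50,73,137,-100,0],[50,73,137,-160,0]],
])

```text
time: 2.02
tool_pos: [0.5194, -0.0358, 0.2436]
tool_rot: [0.0, 0.99, 0.142, 0.0]
contact_force: [1.0, -0.6, -0.6]
gripper_width: 0.583
```

Run:
```python
from h import *
c=calibration("wrist");im=grab_frame("wrist")[:,:,::-1];cv2.imwrite("pics/w1.png",im)
np.save("w1cal.npy",c["world_from_camera"])
print(state()["tool_pos"])
print(proj(c,[.519,-.036,.091]))
```

```text
[ 0.51393521 -0.034967    0.23240573]
[320.63856877 228.53829798]
```

View pics/w1.png

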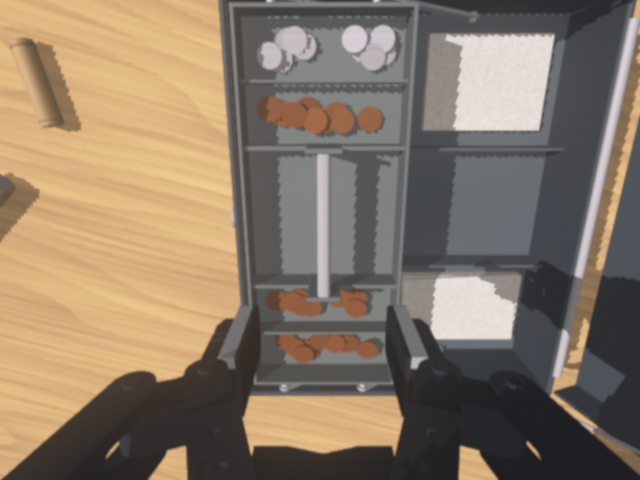

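Run:
```python
from h import *
s=state();print(s["time"],s["tool_pos"],s["joint_vel"])
c=calibration("wrist");T=np.load("w1cal.npy");print((c["world_from_camera"]-T).round(4))
for C in (T,c["world_from_camera"]):
    c["world_from_camera"]=C
    p,q=ray(c,(322.8,153),.091),ray(c,(323.2,297),.091)
    print(p,q,(p+q)/2,np.linalg.norm(p-q),np.degrees(np.arctan2(*(p-q)[1::-1])))
```

```text
2.075 [ 0.51393521 -0.034967    0.23240573] [-0.00757729  0.01847201  0.01985773  0.00262157  0.17811323  0.00066111]
[[-0.0007  0.0055 -0.0165 -0.0033]
 [-0.0002 -0.0007  0.0038  0.0003]
 [-0.0085  0.0148  0.0051 -0.0125]
 [ 0.      0.      0.      0.    ]]
[ 0.57120322 -0.02236673  0.091     ] [ 0.46670161 -0.05326432  0.091     ] [ 0.51895242 -0.03781552  0.091     ] 0.10897361097835927 16.471164246339963
[ 0.56439828 -0.02067326  0.091     ] [ 0.4636212  -0.05039538  0.091     ] [ 0.51400974 -0.03553432  0.091     ] 0.10506866621083341 16.43233767365954
```

Request:
servo_tool([
  [[45,0,0,-50,0],[45,0,0,-100,0],[45,0,0,-140,0],[45,0,0,-161,0],[45,0,0,-161,0]],
])

```text
time: 2.7
tool_pos: [0.5182, -0.0364, 0.0831]
tool_rot: [-0.001, 0.99, 0.141, -0.002]
contact_force: [0.5, 0.0, 0.2]
gripper_width: 0.53
```

Request:
servo_tool([
  [[30,0,0,0,0],[15,0,0,0,0],[0,0,0,0,0],[0,0,0,0,0]],
])

```text
time: 3.2
tool_pos: [0.5204, -0.0364, 0.0862]
tool_rot: [-0.0, 0.99, 0.141, 0.001]
contact_force: [-0.8, 2.8, 6.0]
gripper_width: 0.1
```

Run:
```python
from h import *
im=grab_frame("wrist")[:,:,::-1];cv2.imwrite("pics/w2.png",im);s=state();print(s["tool_pos"],s["contact_force"],s["gripper_width"])
import math
th=math.radians(16.3);x=np.array([math.sin(th),-math.cos(th)])
for q in np.arange(0,1.5,.1237):
    d=103*(math.sin(q-.96)+.819);h=103*(math.cos(q-.96)-.574);print(round(q,3),(x*d).round(1),round(h,1))
```

```text
[ 0.5203964  -0.03635109  0.08621453] [-1.4051001   2.30255446  6.48735412] 0.10380753449143239
0.0 [-0.  0.] -0.0
0.124 [ 2.2 -7.6] 9.9
0.247 [  4.8 -16.3] 18.8
0.371 [  7.6 -26.1] 26.5
0.495 [ 10.7 -36.6] 32.9
0.618 [ 14.  -47.9] 37.9
0.742 [ 17.4 -59.6] 41.4
0.866 [ 21.  -71.7] 43.4
0.99 [ 24.5 -83.9] 43.8
1.113 [ 28.1 -96.1] 42.7
1.237 [  31.6 -108. ] 40.0
1.361 [  35.  -119.5] 35.7
1.484 [  38.2 -130.5] 30.0
```

View pics/w2.png

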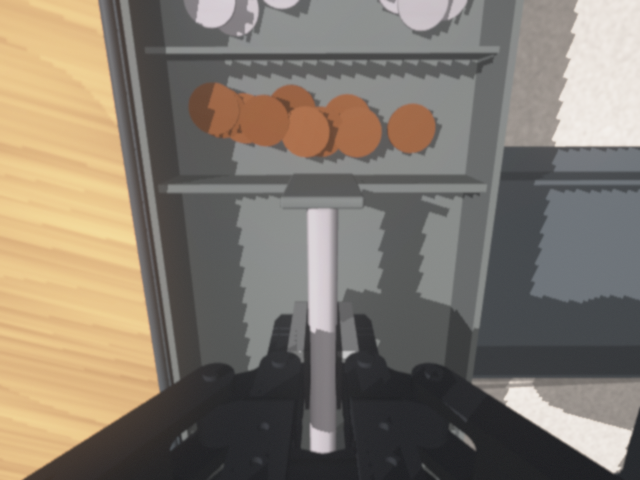

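Request:
servo_tool([
  [[0,1,-3.7,5.2,0],[0,2.2,-7.6,9.9,0],[0,3.5,-12,14.5,0],[0,4.8,-16.3,18.8,0],[0,4.8,-16.3,18.8,0]],
])

```text
time: 3.88
tool_pos: [0.5249, -0.052, 0.1043]
tool_rot: [-0.001, 0.99, 0.141, 0.001]
contact_force: [-0.3, 6.1, 3.1]
gripper_width: 0.103
```

Request:
servo_tool([
  [[0,2.8,-9.8,7.7,0],[0,5.9,-20.3,14.1,0],[0,9.2,-31.6,19.1,0],[0,12.6,-43.3,22.6,0],[0,12.6,-43.3,22.6,0]],
])

```text
time: 4.5
tool_pos: [0.5382, -0.0969, 0.1279]
tool_rot: [0.001, 0.99, 0.141, 0.002]
contact_force: [-0.3, 1.7, 7.7]
gripper_width: 0.103
```

Request:
servo_tool([
  [[0,3.6,-12.1,2.0,0],[0,7.1,-24.3,2.4,0],[0,10.7,-36.5,1.3,0],[0,14.2,-48.4,-1.4,0],[0,14.2,-48.4,-1.4,0]],
])

```text
time: 5.12
tool_pos: [0.5526, -0.1463, 0.1256]
tool_rot: [0.002, 0.99, 0.141, 0.002]
contact_force: [3.1, -2.0, 6.3]
gripper_width: 0.104
```

Request:
servo_tool([
  [[0,1.7,-6,-2,0],[0,3.4,-11.5,-4.3,0],[0,5,-17,-7,0],[0,6.6,-22.5,-10,0],[0,6.6,-22.5,-10,0]],
])

```text
time: 5.75
tool_pos: [0.5587, -0.1668, 0.1163]
tool_rot: [-0.0, 0.99, 0.141, 0.001]
contact_force: [-0.7, 2.9, 11.9]
gripper_width: 0.103
```

Run:
```python
from h import *
im=grab_frame("scene")[:,:,::-1];cv2.imwrite("pics/s3.png",im);s=state();print(s["tool_pos"],s["contact_force"],s["gripper_width"])
```

```text
[ 0.55863889 -0.16677306  0.11629186] [ 0.21861939  2.06293765 12.2434876 ] 0.09678879762005309
```

View pics/s3.png

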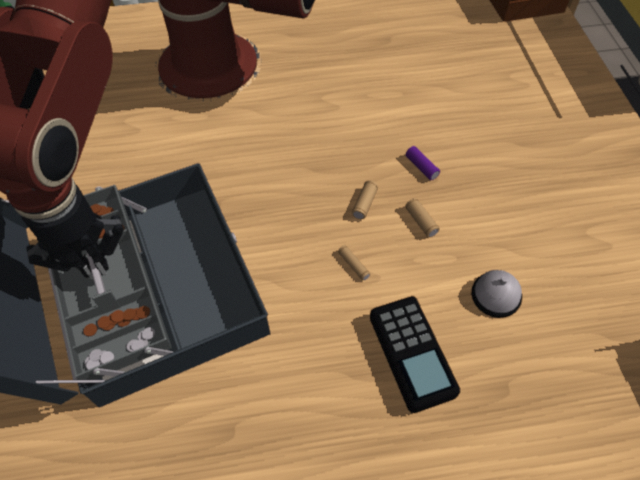

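The tray is swung back (bar near (97,280) in the scene view) and the front compartment is open. I'll release and rise.

Request:
servo_tool([
  [[20,0,0,0,0],[45,0,0,0,0],[45,0,0,0,0],[45,0,0,30,0],[45,0,0,80,0]],
])

```text
time: 6.42
tool_pos: [0.5555, -0.1663, 0.1917]
tool_rot: [-0.002, 0.99, 0.141, -0.003]
contact_force: [-0.0, -0.1, 0.6]
gripper_width: 0.528
```

Run:
```python
from h import *
c=calibration("wrist");im=grab_frame("wrist")[:,:,::-1];cv2.imwrite("pics/w4.png",im);s=state();print(s["tool_pos"],s["contact_force"],s["gripper_width"])
np.save("w4cal.npy",c["world_from_camera"])
```

```text
[ 0.55989674 -0.16807703  0.20201469] [ 2.72497879 -0.50542081  5.50067256] 0.5281990638243271
```

View pics/w4.png

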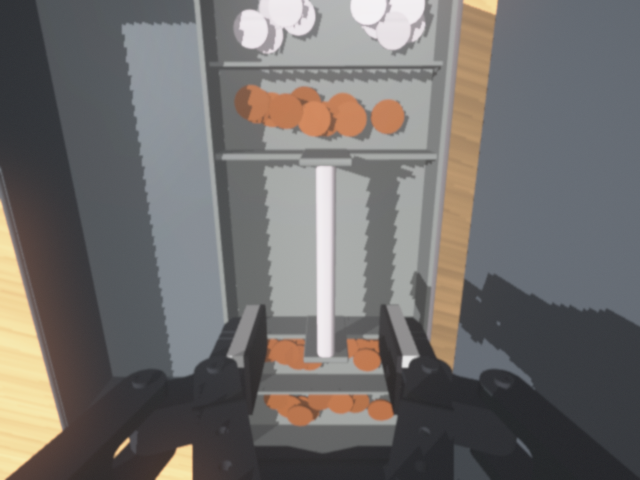

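Tray stays back on its own, with the bar at (325,160) to (325,355). Now to roll A.

Request:
servo_tool([
  [[50,-8,52,5,0],[50,-16,104,5,0],[50,-24,156,5,0],[50,-32,208,5,0],[50,-40,260,5,0.2]],
])

```text
time: 7.1
tool_pos: [0.5168, 0.0945, 0.1988]
tool_rot: [-0.0, 0.988, 0.152, -0.0]
contact_force: [0.3, 0.5, 0.2]
gripper_width: 0.585
```

Request:
servo_tool([
  [[50,-8,55,0,0],[50,-16,110,0,0],[50,-24,165,0,0],[50,-32,220,0,0],[50,-36,263,-30,0]],
])

```text
time: 7.72
tool_pos: [0.4825, 0.359, 0.1717]
tool_rot: [-0.001, 0.988, 0.152, 0.003]
contact_force: [-0.2, -0.8, 0.3]
gripper_width: 0.583
```

Request:
servo_tool([
  [[50,0,0,-20,0],[50,0,0,-20,0],[50,0,0,-20,0]],
])

```text
time: 8.1
tool_pos: [0.4822, 0.355, 0.1499]
tool_rot: [0.0, 0.989, 0.151, 0.0]
contact_force: [-0.2, -0.1, 0.8]
gripper_width: 0.585
```

Run:
```python
from h import *
c=calibration("wrist");im=grab_frame("wrist")[:,:,::-1];cv2.imwrite("pics/w5.png",im);s=state();print(s["tool_pos"],s["contact_force"],s["gripper_width"])
np.save("w5cal.npy",c["world_from_camera"]);print(proj(c,[.481,.356,.013]))
cv2.imwrite("pics/t5.png",grab_frame("top")[:,:,::-1])
```

```text
[0.48250738 0.35517193 0.15051228] [ 0.51735654  0.03393325 -0.4143475 ] 0.5865801535056961
[318.649638   235.45324001]
```

View pics/w5.png

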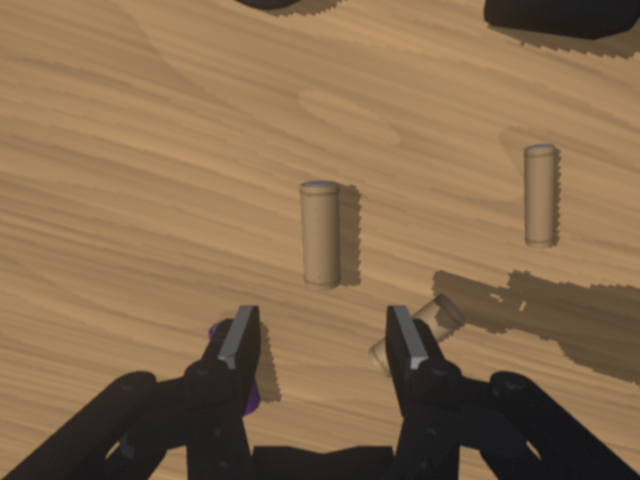

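View pics/t5.png

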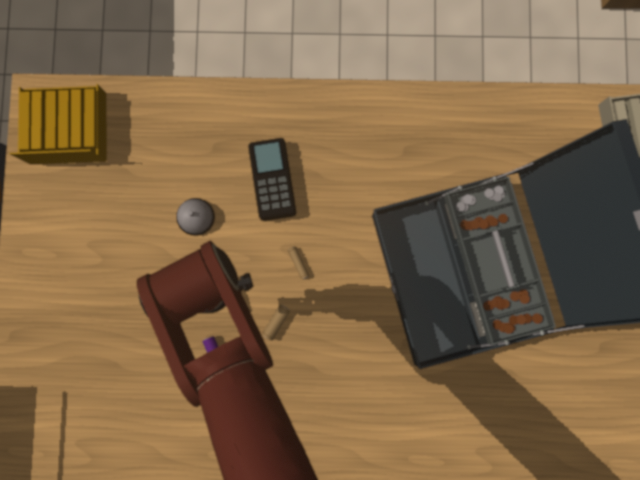

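Roll A is centred between the fingers at (320,235) in the wrist view and lines up with the tool. I'll descend and grip.

Request:
servo_tool([
  [[50,0,0,-50,0],[50,0,0,-90,0],[50,0,0,-115,0],[50,0,0,-126,0],[50,0,0,-126,0]],
])

```text
time: 8.82
tool_pos: [0.4819, 0.3557, 0.0237]
tool_rot: [-0.0, 0.989, 0.151, 0.0]
contact_force: [-0.3, -0.5, 0.6]
gripper_width: 0.589
```

Request:
servo_tool([
  [[30,0,0,0,0],[10,0,0,0,0],[0,0,0,0,0],[0,0,0,0,0]],
])

```text
time: 9.32
tool_pos: [0.483, 0.3567, 0.0256]
tool_rot: [-0.001, 0.988, 0.151, 0.002]
contact_force: [-0.6, -0.1, 6.1]
gripper_width: 0.278
```

Request:
servo_tool([
  [[0,0,0,15,0],[0,0,0,50,0],[0,0,0,100,0],[0,0,0,140,0],[0,0,0,140,0]],
])

```text
time: 9.95
tool_pos: [0.4837, 0.3573, 0.1686]
tool_rot: [-0.002, 0.988, 0.151, 0.004]
contact_force: [0.5, 0.6, -2.7]
gripper_width: 0.278
```

Run:
```python
from h import *
c=calibration("wrist");im=grab_frame("wrist")[:,:,::-1];cv2.imwrite("pics/w6.png",im);s=state();print(s["tool_pos"],s["contact_force"],s["gripper_width"])
```

```text
[0.48216576 0.35637121 0.16523246] [-0.28184218 -0.75583514 -1.7205024 ] 0.28173274058652564
```

View pics/w6.png

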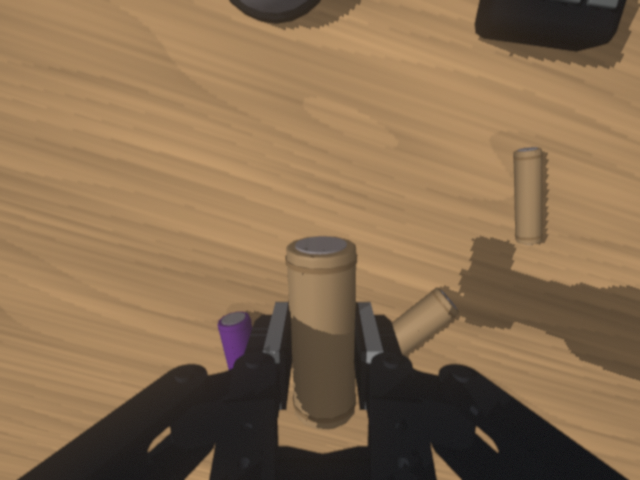

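Roll A is held. I'll carry it to box (-78, +70).

Request:
servo_tool([
  [[0,14,-50,0,0],[0,29,-103,0,0],[0,44,-156,0,0],[0,58,-207,0,-0.1],[0,73,-260,0,-0.2]],
])

```text
time: 10.62
tool_pos: [0.5529, 0.0943, 0.1602]
tool_rot: [-0.0, 0.99, 0.141, -0.002]
contact_force: [1.1, -0.2, -2.0]
gripper_width: 0.275
```

Request:
servo_tool([
  [[0,15,-52,0,0],[0,29,-103,0,0],[0,29,-103,-30,0],[0,29,-103,-60,0],[0,29,-103,-60,0]],
])

```text
time: 11.25
tool_pos: [0.5793, -0.0067, 0.0975]
tool_rot: [-0.002, 0.99, 0.141, -0.005]
contact_force: [-0.3, -0.1, -3.1]
gripper_width: 0.279
```

Run:
```python
from h import *
im=grab_frame("scene")[:,:,::-1];cv2.imwrite("pics/s7.png",im);s=state();print(s["tool_pos"],s["contact_force"],s["gripper_width"])
```

```text
[ 0.58108712 -0.00671133  0.10002372] [ 0.50027485 -0.65297493 -1.20834528] 0.2767856076464705
```

View pics/s7.png

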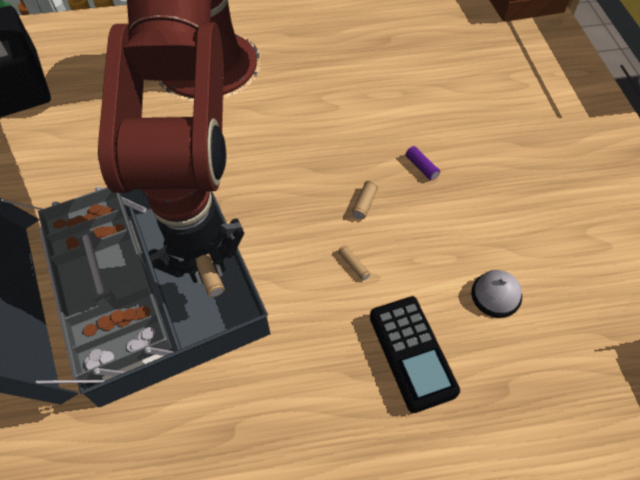

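Roll A is over the middle of the compartment, at (208,275) in the scene view. I'll lower it slowly.

Request:
servo_tool([
  [[0,0,0,-25,0],[0,0,0,-50,0],[0,0,0,-62,0],[0,0,0,-70,0],[0,0,0,-70,0]],
])

```text
time: 11.92
tool_pos: [0.5837, -0.007, 0.0335]
tool_rot: [0.0, 0.99, 0.141, 0.0]
contact_force: [-0.3, 0.3, -2.7]
gripper_width: 0.278
```

Request:
servo_tool([
  [[0,0,0,-1.5,0],[0,0,0,-3,0],[0,0,0,-4.5,0],[0,0,0,-4.5,0]],
])

```text
time: 12.42
tool_pos: [0.5835, -0.0071, 0.0288]
tool_rot: [-0.0, 0.99, 0.141, -0.0]
contact_force: [-0.0, 0.3, -2.3]
gripper_width: 0.274
```

Request:
servo_tool([
  [[0,0,0,-1,0],[0,0,0,-1,0]],
])

```text
time: 12.68
tool_pos: [0.5837, -0.0071, 0.0286]
tool_rot: [0.0, 0.99, 0.141, -0.0]
contact_force: [-3.3, 0.8, 3.9]
gripper_width: 0.279
```

Request:
servo_tool([
  [[0,0,0,-1,0],[0,0,0,-1,0]],
])

```text
time: 12.92
tool_pos: [0.5837, -0.0071, 0.0285]
tool_rot: [-0.0, 0.99, 0.141, -0.0]
contact_force: [-6.4, 1.6, 10.4]
gripper_width: 0.282
```

Request:
servo_tool([
  [[0,0,0,1,0],[28,0,0,1,0],[32,0,0,1,0],[38,0,0,1,0],[45,0,0,1,0]],
])

```text
time: 13.55
tool_pos: [0.5856, -0.0095, 0.0294]
tool_rot: [0.003, 0.99, 0.141, 0.002]
contact_force: [1.2, -10.1, 4.4]
gripper_width: 0.526
```

Request:
servo_tool([
  [[45,0,0,0,0],[45,0,0,25,0],[45,0,0,75,0],[45,0,0,125,0]],
])

```text
time: 14.05
tool_pos: [0.583, -0.0069, 0.1535]
tool_rot: [-0.0, 0.99, 0.141, -0.001]
contact_force: [0.3, -0.7, 1.3]
gripper_width: 0.526
```

Run:
```python
from h import *
im=grab_frame("wrist")[:,:,::-1];cv2.imwrite("pics/w8.png",im);s=state();print(s["tool_pos"],s["contact_force"],s["gripper_width"])
```

```text
[ 0.58747701 -0.00731216  0.16237791] [ 4.24897226 -0.43768955  5.19539667] 0.526601014021884
```

View pics/w8.png

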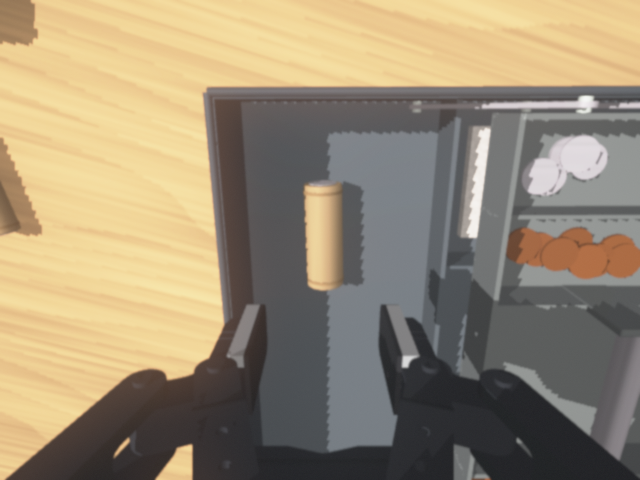

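Roll A lies flat in the compartment at (323,235). There was a brief 10 N side force while opening, so I'll put B nearer the middle and open less. Now to roll B.

Request:
servo_tool([
  [[50,-25,45,0,-1.2],[50,-50,92,0,-2.6],[50,-78,140,0,-4.0],[50,-104,190,0,-5.4],[50,-130,235,0,-6.8]],
])

```text
time: 14.72
tool_pos: [0.4524, 0.2296, 0.1526]
tool_rot: [-0.0, 0.977, -0.215, 0.0]
contact_force: [-0.8, 0.5, -0.1]
gripper_width: 0.586
```

Request:
servo_tool([
  [[50,-26,38,0,-0.3],[50,-26,38,0,-0.3],[50,-26,38,0,-0.3],[50,-26,38,0,-0.3]],
])

```text
time: 15.22
tool_pos: [0.4282, 0.2652, 0.1527]
tool_rot: [0.0, 0.973, -0.229, 0.0]
contact_force: [0.0, -0.2, -0.6]
gripper_width: 0.583
```

Run:
```python
from h import *
c=calibration("wrist");im=grab_frame("wrist")[:,:,::-1];cv2.imwrite("pics/w9.png",im);s=state();print(s["tool_pos"],s["tool_rot"],s["contact_force"],s["gripper_width"])
np.save("w9cal.npy",c["world_from_camera"]);print(proj(c,[.427,.2655,.013]))
```

```text
[0.42817124 0.26511099 0.15274423] [ 2.58751624e-05  9.73426695e-01 -2.28998841e-01 -9.05382187e-06] [-0.02741346  1.00207563  0.41732968] 0.5844318749505732
[321.09638631 236.04621926]
```

View pics/w9.png

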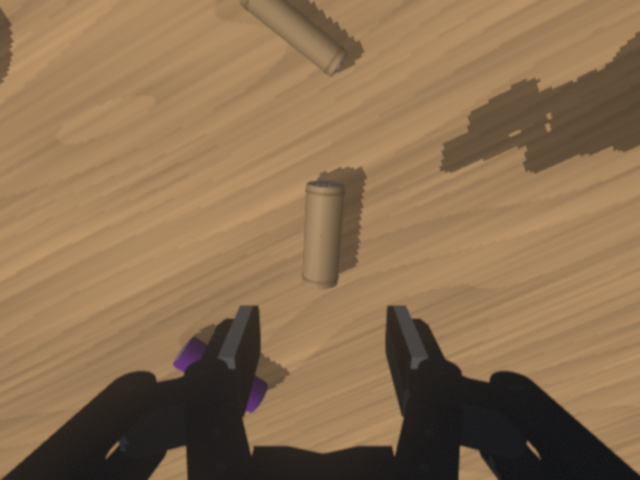

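Roll B is centred at (322,235) and aligned. Purple, at (220,375), is clear of the fingers.

Request:
servo_tool([
  [[50,0,0,-50,0],[50,0,0,-92,0],[50,0,0,-118,0],[50,0,0,-129.5,0],[50,0,0,-129.5,0]],
])

```text
time: 15.9
tool_pos: [0.4276, 0.2654, 0.023]
tool_rot: [0.0, 0.974, -0.229, -0.0]
contact_force: [-0.3, 0.5, 0.1]
gripper_width: 0.584
```

Request:
servo_tool([
  [[30,0,0,0,0],[10,0,0,0,0],[0,0,0,0,0],[0,0,0,0,0]],
])

```text
time: 16.4
tool_pos: [0.429, 0.2664, 0.0252]
tool_rot: [-0.001, 0.974, -0.228, 0.001]
contact_force: [-1.2, -2.3, 6.7]
gripper_width: 0.283
```

Request:
servo_tool([
  [[0,0,0,15,0],[0,0,0,50,0],[0,0,0,100,0],[0,0,0,140,0],[0,0,0,140,0]],
])

```text
time: 17.02
tool_pos: [0.4297, 0.267, 0.168]
tool_rot: [-0.003, 0.974, -0.228, 0.003]
contact_force: [1.0, -0.8, -2.4]
gripper_width: 0.278
```

Run:
```python
from h import *
c=calibration("wrist");im=grab_frame("wrist")[:,:,::-1];cv2.imwrite("pics/w10.png",im);s=state();print(s["tool_pos"],s["contact_force"],s["gripper_width"])
```

```text
[0.42814311 0.26633174 0.16500612] [-0.62424493  0.47979124 -2.07737913] 0.27723950975609957
```

View pics/w10.png

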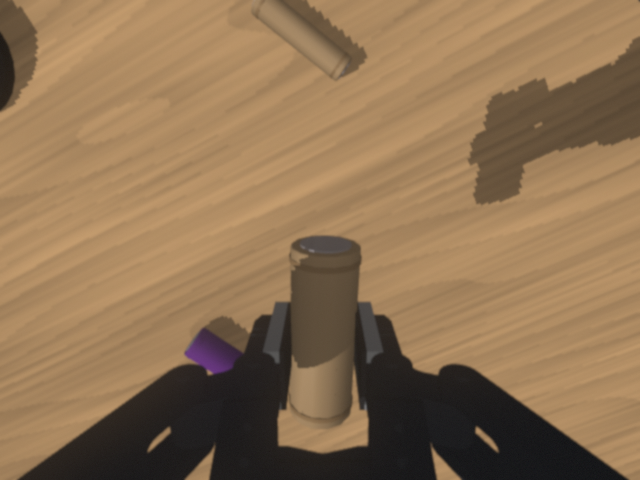

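Roll B is held. I'll carry it to box (-72, -65).

Request:
servo_tool([
  [[0,5,-50,0,1.3],[0,9,-103,0,2.7],[0,14,-156,0,4.1],[0,19,-209,0,5.5],[0,23,-262,0,7.1]],
])

```text
time: 17.7
tool_pos: [0.4488, 0.0045, 0.1606]
tool_rot: [-0.001, 0.99, 0.141, -0.002]
contact_force: [1.7, -0.7, -2.3]
gripper_width: 0.282
```

Request:
servo_tool([
  [[0,5,-54,0,0],[0,5,-54,0,0],[0,5,-54,-30,0],[0,5,-54,-60,0],[0,5,-54,-60,0]],
])

```text
time: 18.32
tool_pos: [0.4519, -0.0463, 0.0988]
tool_rot: [-0.002, 0.99, 0.138, -0.004]
contact_force: [-0.0, 0.6, -3.0]
gripper_width: 0.276
```

Run:
```python
from h import *
im=grab_frame("scene")[:,:,::-1];cv2.imwrite("pics/s11.png",im);s=state();print(s["tool_pos"],s["tool_rot"],s["contact_force"],s["gripper_width"])
```

```text
[ 0.45359658 -0.04680168  0.1010316 ] [-0.00122977  0.99036442  0.13845856 -0.00245394] [-0.71615102 -0.81531428 -1.45161162] 0.2787725564990011
```

View pics/s11.png

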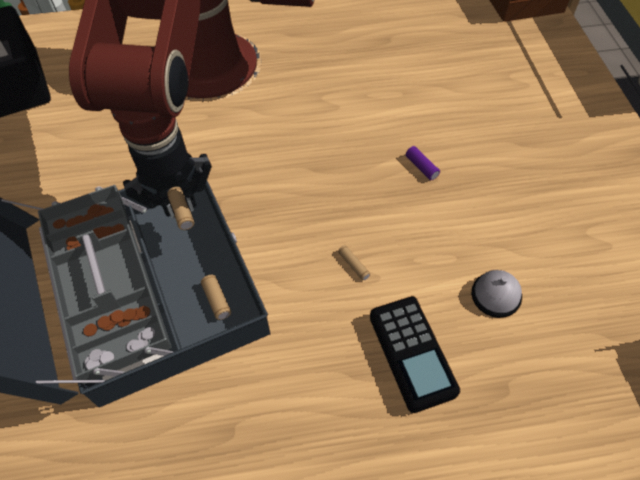

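Request:
servo_tool([
  [[0,0,0,-15,0],[0,0,0,-25,0],[0,0,0,-25,0],[0,0,0,-25,0]],
])

```text
time: 18.88
tool_pos: [0.4558, -0.0482, 0.0786]
tool_rot: [0.0, 0.99, 0.138, 0.0]
contact_force: [-0.4, 0.1, -2.4]
gripper_width: 0.277
```

Request:
servo_tool([
  [[0,1,-3,-20,0],[0,1,-3,-35,0],[0,1,-3,-43,0],[0,1,-3,-45,0],[0,1,-3,-45,0]],
])

```text
time: 19.5
tool_pos: [0.4568, -0.0511, 0.0336]
tool_rot: [0.0, 0.99, 0.138, 0.0]
contact_force: [-0.1, -1.1, -1.1]
gripper_width: 0.278
```

Request:
servo_tool([
  [[0,0,0,-1.5,0],[0,0,0,-3,0],[0,0,0,-4,0],[0,0,0,-4,0]],
])

```text
time: 20.0
tool_pos: [0.4564, -0.0511, 0.0292]
tool_rot: [-0.0, 0.99, 0.138, -0.0]
contact_force: [-0.8, 0.2, -2.0]
gripper_width: 0.275
```

Request:
servo_tool([
  [[0,0,0,-1,0],[0,0,0,-1,0]],
])

```text
time: 20.25
tool_pos: [0.4565, -0.0511, 0.0283]
tool_rot: [-0.0, 0.99, 0.138, 0.0]
contact_force: [0.3, 0.3, -2.8]
gripper_width: 0.278
```

Request:
servo_tool([
  [[0,0,0,-1,0],[0,0,0,-1,0]],
])

```text
time: 20.5
tool_pos: [0.4566, -0.0511, 0.0282]
tool_rot: [-0.0, 0.99, 0.138, -0.0]
contact_force: [-3.9, 0.7, 5.9]
gripper_width: 0.278
```

Request:
servo_tool([
  [[24,0,0,0.5,0],[27,0,0,0.5,0],[30,0,0,0.5,0],[34,0,0,0.5,0],[40,0,0,0.5,0]],
])

```text
time: 21.12
tool_pos: [0.4566, -0.0511, 0.0278]
tool_rot: [0.0, 0.99, 0.138, 0.0]
contact_force: [-0.7, -0.1, -0.6]
gripper_width: 0.47
```

Request:
servo_tool([
  [[40,0,0,0,0],[40,0,0,25,0],[40,0,0,75,0],[40,0,0,135,0],[40,0,0,135,0]],
])

```text
time: 21.75
tool_pos: [0.4602, -0.0521, 0.1692]
tool_rot: [0.002, 0.99, 0.138, 0.006]
contact_force: [-0.6, -0.3, -0.7]
gripper_width: 0.465
```

Run:
```python
from h import *
im=grab_frame("wrist")[:,:,::-1];cv2.imwrite("pics/w12.png",im);s=state();print(s["tool_pos"],s["contact_force"],s["gripper_width"])
cv2.imwrite("pics/s12.png",grab_frame("scene")[:,:,::-1])
```

```text
[ 0.45830263 -0.05159574  0.16592848] [ 0.57490281  0.48167759 -0.973665  ] 0.46608639665230156
```

View pics/w12.png

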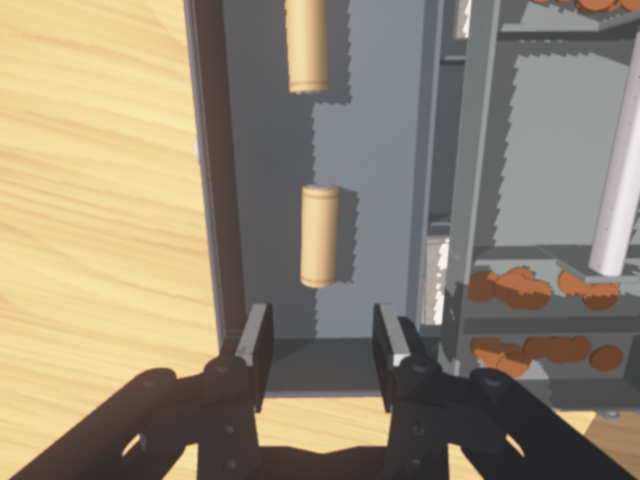

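View pics/s12.png

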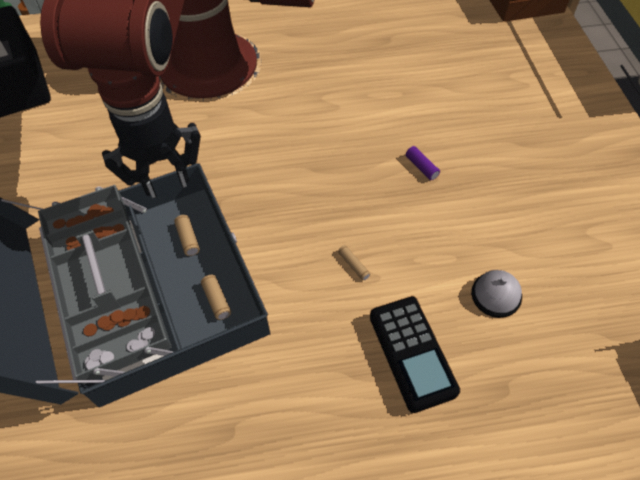

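Both rolls lie flat in the front compartment, at (187,235) and (215,297) in the scene view. Now back to the bar.

Request:
servo_tool([
  [[45,15,-15,35,0],[45,45,-50,45,0],[45,75,-85,45,0.1],[45,101,-116,45,0.1],[45,101,-116,45,0.1]],
])

```text
time: 22.48
tool_pos: [0.5573, -0.1684, 0.2047]
tool_rot: [-0.001, 0.99, 0.142, -0.002]
contact_force: [-0.4, 0.4, 0.5]
gripper_width: 0.526
```

Request:
servo_tool([
  [[45,0,0,0,0],[45,0,0,0,0],[45,0,0,0,0]],
])

```text
time: 22.85
tool_pos: [0.5571, -0.1663, 0.2078]
tool_rot: [-0.0, 0.99, 0.144, -0.0]
contact_force: [-0.6, 0.2, -0.0]
gripper_width: 0.522
```

Run:
```python
from h import *
c=calibration("wrist");im=grab_frame("wrist")[:,:,::-1];cv2.imwrite("pics/w13.png",im);s=state();print(s["tool_pos"],s["tool_rot"],s["contact_force"],s["gripper_width"])
print(proj(c,[.5575,-.167,.121]))
```

```text
[ 0.55718965 -0.16647413  0.20793556] [4.22684653e-05 9.89648679e-01 1.43511267e-01 8.60774471e-05] [ 0.44814096 -0.2833025   0.16596842] 0.5277849231494199
[321.36815134 259.74873517]
```

View pics/w13.png

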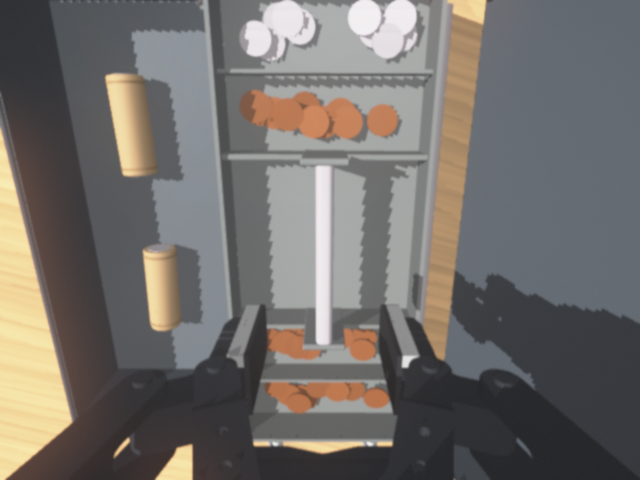

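The bar is at (324, 165–345), centred between the fingers. I'll descend and grip.

Request:
servo_tool([
  [[45,0,-1,-40,0],[45,0,-1,-75,0],[45,0,-1,-90,0],[45,0,-1,-93.5,0],[45,0,-1,-93.5,0]],
])

```text
time: 23.52
tool_pos: [0.5583, -0.1684, 0.1157]
tool_rot: [0.001, 0.99, 0.143, 0.001]
contact_force: [0.1, 0.2, 0.6]
gripper_width: 0.527
```

Request:
servo_tool([
  [[30,0,0,0,0],[15,0,0,0,0],[0,0,0,0,0],[0,0,0,0,0]],
])

```text
time: 24.02
tool_pos: [0.5577, -0.1671, 0.1155]
tool_rot: [-0.001, 0.99, 0.143, 0.0]
contact_force: [-2.3, 5.2, 4.8]
gripper_width: 0.104
```

Request:
servo_tool([
  [[0,-1.6,5.5,3,0],[0,-3.2,11,5.7,0],[0,-4.9,16.5,8,0],[0,-6.6,22.5,10,0],[0,-6.6,22.5,10,0]],
])

```text
time: 24.65
tool_pos: [0.5513, -0.1453, 0.1252]
tool_rot: [0.0, 0.99, 0.143, 0.001]
contact_force: [2.5, -1.6, 3.0]
gripper_width: 0.103
```

Request:
servo_tool([
  [[0,-3.5,11.9,2.7,0],[0,-7.1,24.1,3.8,0],[0,-10.6,36.3,3.4,0],[0,-14.2,48.4,1.4,0],[0,-14.2,48.4,1.4,0]],
])

```text
time: 25.28
tool_pos: [0.5365, -0.095, 0.1265]
tool_rot: [-0.001, 0.99, 0.144, 0.0]
contact_force: [0.2, 2.7, 7.1]
gripper_width: 0.106
```

Request:
servo_tool([
  [[0,-3.4,11.7,-3.5,0],[0,-6.7,23,-8.5,0],[0,-9.8,33.5,-14.9,0],[0,-12.6,43.3,-22.6,0],[0,-12.6,43.3,-22.6,0]],
])

```text
time: 25.9
tool_pos: [0.5234, -0.0507, 0.102]
tool_rot: [-0.003, 0.99, 0.144, 0.0]
contact_force: [3.3, 5.9, 1.3]
gripper_width: 0.106
```

Request:
servo_tool([
  [[0,-1.4,4.5,-4.4,0],[0,-2.6,8.7,-8.9,0],[0,-3.2,10.7,-11.2,0],[0,-3.8,12.6,-13.6,0],[0,-3.8,12.6,-13.6,0]],
])

```text
time: 26.52
tool_pos: [0.5199, -0.0389, 0.0885]
tool_rot: [-0.002, 0.99, 0.143, 0.0]
contact_force: [5.4, 6.2, -0.6]
gripper_width: 0.104
```

Request:
servo_tool([
  [[0,-0.2,0.8,-1,0],[0,-0.4,1.6,-2,0],[0,-0.6,2.4,-3,0],[0,-0.8,3,-4,0],[0,-0.8,3,-4,0]],
])

```text
time: 27.15
tool_pos: [0.5193, -0.0367, 0.0854]
tool_rot: [-0.001, 0.99, 0.143, 0.0]
contact_force: [2.5, 5.3, 1.9]
gripper_width: 0.1
```

Request:
servo_tool([
  [[0,0,0.3,-0.7,0],[0,0,0.6,-1.4,0],[0,0,0.6,-1.4,0]],
])

```text
time: 27.52
tool_pos: [0.5194, -0.0367, 0.0852]
tool_rot: [-0.001, 0.99, 0.143, -0.0]
contact_force: [-2.4, 4.4, 9.7]
gripper_width: 0.105
```

The force rises with no further travel, so the tray is on its seat. Releasing now.

Request:
servo_tool([
  [[9,0,0,0,0],[14,0,0,0,0],[25,0,0,0,0],[40,0,0,0,0],[40,0,0,0,0]],
])

```text
time: 28.15
tool_pos: [0.5191, -0.0377, 0.0836]
tool_rot: [-0.0, 0.99, 0.143, -0.0]
contact_force: [-0.3, 0.4, 0.7]
gripper_width: 0.466
```

Request:
servo_tool([
  [[40,0,0,40,0],[40,0,0,95,0],[40,0,0,150,0],[40,0,0,150,0],[40,0,0,150,0]],
])

```text
time: 28.78
tool_pos: [0.5192, -0.0377, 0.2335]
tool_rot: [-0.0, 0.99, 0.143, -0.0]
contact_force: [-0.1, -0.9, -0.8]
gripper_width: 0.463
```

Run:
```python
from h import *
c=calibration("wrist");im=grab_frame("wrist")[:,:,::-1];cv2.imwrite("pics/w14.png",im);s=state();print(s["tool_pos"],s["contact_force"],s["gripper_width"])
np.save("w14cal.npy",c["world_from_camera"])
```

```text
[ 0.51863811 -0.03756918  0.23232073] [ 0.02982704  0.20411681 -0.80275201] 0.47255134823805645
```

View pics/w14.png

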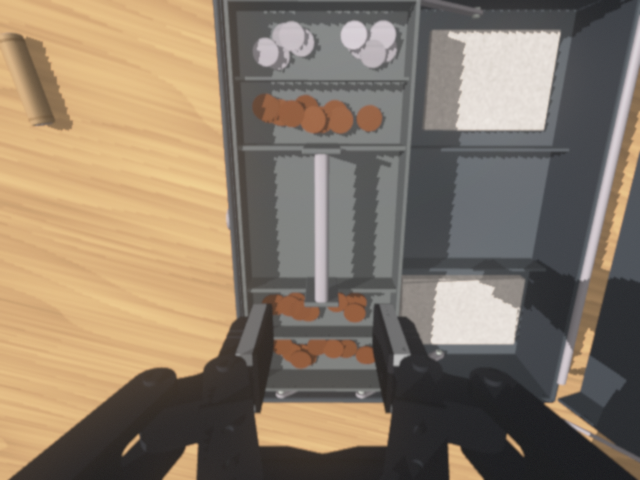

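The tray looks home. I'll move clear and compare with the initial pictures.

Request:
servo_tool([
  [[40,-20,30,50,0],[40,-40,85,60,0],[40,-60,140,60,0],[40,-85,190,60,0],[40,-110,240,60,0]],
])

```text
time: 29.45
tool_pos: [0.4077, 0.2035, 0.2915]
tool_rot: [0.0, 0.99, 0.143, -0.002]
contact_force: [1.0, 1.0, -0.1]
gripper_width: 0.471
```

Request:
servo_tool([
  [[40,-20,50,0,0],[40,-40,100,0,0],[40,-40,150,0,0],[40,-40,150,0,0],[40,-40,150,0,0]],
])

```text
time: 30.08
tool_pos: [0.369, 0.3517, 0.292]
tool_rot: [0.001, 0.99, 0.143, -0.002]
contact_force: [-0.3, -0.3, -0.1]
gripper_width: 0.468
```

Run:
```python
from h import *
for n in("scene","top"):
    im=np.ascontiguousarray(grab_frame(n)[:,:,::-1]);cv2.imwrite(f"pics/{n}15.png",im)
    d=cv2.absdiff(im,cv2.imread(f"pics/{n}0.png")).max(2)
    box=(slice(160,400),slice(40,275)) if n=="scene" else (slice(200,370),slice(370,560))
    print(n,(d[box]>25).sum(),d[box].max())
s=state();print(s["time"],s["tool_pos"],s["contact_force"])
```

```text
scene 5199 100
top 2336 58
30.175 [0.36951084 0.35125709 0.2930257 ] [ 0.38750578  0.08358226 -0.05945836]
```

View pics/scene15.png

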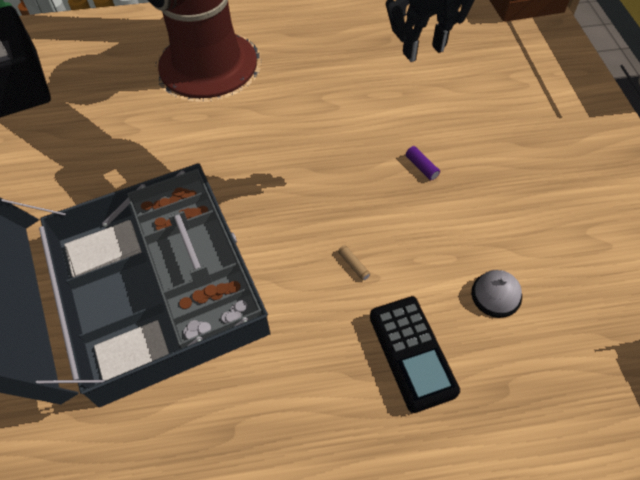

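View pics/top15.png

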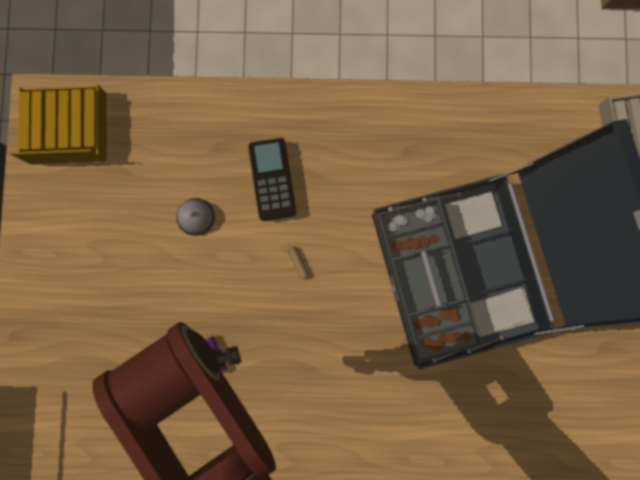

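Run:
```python
from h import *
for n,b in(("scene",(slice(195,345),slice(140,255))),("top",(slice(205,330),slice(378,470))),("scene",(slice(230,420),slice(325,530)))):
    d=cv2.absdiff(cv2.imread(f"pics/{n}15.png"),cv2.imread(f"pics/{n}0.png")).max(2)
    m=d[b];ys,xs=np.where(m>15);print(n,m.size,len(ys),m.max(),(xs.mean()+b[1].start,ys.mean()+b[0].start) if len(xs) else "")
    a=cv2.cvtColor(cv2.imread(f"pics/{n}15.png")[b],cv2.COLOR_BGR2GRAY).astype(np.float32);r=cv2.cvtColor(cv2.imread(f"pics/{n}0.png")[b],cv2.COLOR_BGR2GRAY).astype(np.float32)
    print(cv2.phaseCorrelate(r,a))
```

```text
scene 17250 415 96 (np.float64(185.52289156626506), np.float64(199.2602409638554))
((-0.031701122797038295, 0.07703855377302204), 0.8978319837782118)
top 11500 0 12 
((-0.0211697371433317, 0.5511489037657427), 0.9766980597178141)
scene 38950 233 137 (np.float64(423.31330472103), np.float64(233.8154506437768))
((-0.011564829313044811, -0.027964248735386832), 0.885312580584008)
```

```bash
python3 -c "
from plant import *
print(job_done());print(state()['time'])"
```

```text
the job is handed in; nothing more can be done
None
the job is handed in; nothing more can be done
```

Both thick coin rolls are on the floor of the front compartment and the tray is fully home over them. I handed the job in at about 30 s of the 72 s allowed.

- **Tray back:** I lifted the tray by its bar along its arc to the stop. It stayed there by itself after I let go.
- **Rolls:** I set each roll down until the wrist felt the floor, then opened the fingers. Pictures taken afterwards show both lying flat, side by side.
- **Tray home:** I kept hold of the bar all the way down. At the seat the upward force rose to about 10 N with no further travel, and only then did I release it.

**Last checks:** In the top view, no pixel in the tray region differs from the first picture by more than 12 grey levels. The scene view differs only near the arm's shadow and where roll A used to lie. Its estimated image shift there is under 0.1 px, so the tray, slim roll, terminal and bell have not moved. The purple roll also looks unmoved in the scene view.

**What disagreed:**
- The top view's shift estimate gave 0.55 px. I took that as an artefact, because the pixels themselves match.
- While I opened the fingers on the first roll, the wrist showed a brief side force of about 10 N. I did not find the cause. The roll stayed flat, and I opened the fingers less and more slowly for the second roll, which released with no such force.

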